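# Fit the charged battery pack into the monitor

## Robot

A 7-joint arm with a two-finger parallel gripper is mounted at the origin on a cart in front of the work surface, level with it; the furniture and walls round the work are solid. World frame = base frame: x ahead of the robot, y to its left, z up, the work surface at z = 0. Lengths are in m, angles in rad, forces in N, time in s.
With the tool pointing down it reaches from about 0.425 to 0.925 m from the base axis. Payload 6.8 kg.
Tool frame: the origin (TCP) lies at the very end of the fingers, on their centre line; the grasp point (between the pads) lies bot.tcp_to_grasp behind it (bot.tcp_to_grasp is the distance from the TCP to the grasp point, in m); z points along the fingers, y is the line along which they close (so a half turn about z gives the same grasp; the last joint's range is limited). The gripper opens to 85 mm and grips with 20 to 120 N. Pads are 22 mm wide; open, the fingers measure 114 mm over their backs; the gripper's body (76 mm by 85 mm) begins 54 mm behind the grasp point. The pads swing forward as they close: fully open they stand 13 mm farther back than shut.
Start: joints at [-1.265, 0.477, 0.022, 1.555, -0.011, 1.109, -0.083], TCP at [0.271, 0.618, 0.231] pointing down, gripper open.
Joint ranges: [-2.96, 2.96], [-0.34, 2.1], [-1.41, 1.46], [0.24, 2.44], [-1.37, 4.51], [0.17, 1.92], [-2.96, 2.96]. Speed limits (rad/s): [2.39, 2.39, 3.14, 3.14, 3.14, 3.14, 3.14].

## Interface

Orientations are given as a unit quaternion [w, x, y, z].
In Python, from station import bot gives the robot as it stands.
- The arm moves only by the tool servo_tool, never from a script. Its argument "motion" is a list that holds one entry, the list of rows, each a list of 7 numbers: the shift along the tool's x, y, z in m, then the turn, a rotation vector about the tool's x, y, z in units of 5 degrees (1.0 is 5 degrees), then the opening, from 0 (shut) to 1 (fully open). A call has 1 to 20 rows; each row is the pose to reach, as a shift and turn from the pose commanded when the call began, along the tool's axes at that moment; what a row does not reach only later rows make up. A row lasts 1/12 s, in which the tool goes at most 41.7 mm and 7.16 degrees, less where a joint would pass 70% of its speed; a pose out of reach is approached as far as the arm can. A call with a gripper value outside its range is refused whole. The fingers move at their own pace and stop on an object; "grip_force" is the grip in N (left out, the last holds). Time passes only in rows, so rows that repeat a pose let the fingers close. It gives the time, the measured TCP pose, the force, the opening and the grip force at its end, in the units of the state.
- bot.get_obs(): the state, without advancing time (a new reading comes with each control period).
- bot.read_camera(name): name is "scene" or "top" or "wrist"; returns a dict with "img" (420x560x3 uint8, red, green, blue), "K" (3x3 intrinsics, pixels), "pose" (4x4, takes a point from camera to world coordinates). Camera axes: x right, y down, z forward; pixel columns grow to the right and rows downward; lengths in m; the calibration is good to about 2 mm. A picture is of the moment at which its call begins. There is no depth.
- bot.hand_in(): hands the job in; it is judged then, once.
The state is a dict: "t": time; "q": joint angles; "joint_vel": joint speeds; "joint_torque": joint torques, N m; "eef_pos": TCP position; "tool_rot": TCP orientation; "contact_force": force on the tool from outside, world axes, zero at the start; "torque": the same for the moment, N m; "gripper_width": opening from 0.0 (shut) to 1.0 (fully open); "grasp_force": force on a finger pad.
Only numpy, scipy, OpenCV 4.12 (cv2) and the standard library are available. Lean on these libraries where they do the work, as an engineer would, in place of code of your own. Each camera call takes 0.05 s, during which the arm holds its last target. There are 200 camera calls.

## Task

The patient monitor lies on its screen with its empty battery bay facing up. Slide the orange lock bar fully open, hook the two feet of the green-striped battery pack at a tilt under the blue lip, swing the other end down and press it past the spring catch until the pack lies flat and fully home, then slide the lock bar fully shut over it. Leave the red-striped spent pack and the other things on the desk where they are.

Things in the scene. Friction and masses are not known exactly. Their poses are not given: they have to be found in the camera images.
- monitor: White case lying on the desk, fixed, 232 x 196 mm (own x -108 to 124, y -82 to 114), deck top at z 26 mm. Origin on the desk under the middle of the battery bay; x runs along the bay from the blue lip (-x end, nearer the robot) to the orange lock bar (+x end), z up. Turned about z by up to 0.35 rad from the robot's x. Offsets of the other entries are in this frame, in mm.
- bay_floor (a point): Middle of the bay floor, at (0, 0, 14); axes as the monitor. The bay, open above, has side walls at y -38 and +38 (mouth 82 wide above z 22), a toe wall at x -83 and a heel stop at x 77. A seated pack has its origin here and its axes along the monitor's, loose by 2 mm in x and 3 mm in y.
- lip_edge (a point): Middle of the lower edge of the blue lip, at (-74, 0, 24.5): 10.5 mm above the bay floor. The lip overhangs the bay from the toe wall (x -83) to x -74 over its whole width; its top is at z 32. The pack's feet go under it toward the monitor's -x.
- catch_nose (a point): Tip of the steel spring catch in the middle of the heel end, at (69, 0, 25), 30 mm wide in y. A sloped face rises from it to z 39 at x 78. When the pack's heel is pushed down, its ledge slides down the slope, drives the catch back (+x, spring 3 to 6 N) and passes under it with a snap: about 5 to 12 N of downward push.
- lock (a joint): Orange lock bar, m: 0 = shut (30 mm wide tongue over the middle of the pack's heel, x 54 to 114, underside z 40.5, top z 47), 0.056 = fully open (slid along the monitor's +y, bay free). Stops at both ends, friction about 1.5 N, stays where it is left; starts within 12 mm of shut.
- lock_lug (a point): Middle of the top of the upright lug on the lock bar, at (101, joint value, 66). The lug is 14 mm in x and 18 mm in y and rises from z 47 to 66; push it sideways along the monitor's y, or pinch it. Nothing else stands higher than z 47 on the monitor.
- green_pack: Charged pack with green stripes, to be fitted; loose, black, 0.2 to 0.3 kg, starts flat on the desk, grip up, turned -0.35 to 0.4 rad. Origin mid underside; x from feet (-x) to heel (+x), z up. Body 130 x 70 x 24 mm. Grey heel ledge, 60 wide, 9 thick, flush with the underside, reaches to x 75. Heel part of the top (wide green stripe, x 36 to 58) is flat, z 24: press there.
- green_pack_toe (a point): On the pack's underside midway between the tips of its two grey feet, at (-81, 0, 0) mm of the pack. Feet: 16 mm wide at y -22 and 22, 7 mm thick, flush with the underside, 16 mm long. Tilted more than about 19 degrees the pack fouls the lip; let go with its feet under the lip it leans on the catch's slope at 6 to 7 degrees.
- green_pack_grip (a point): Middle of the top of the pack's grip fin, at (0, 0, 46) mm of the pack. The fin stands on the pack's top (z 24 to 46), 60 mm long in x, 12 mm thick in y: grip it across y.
- red_pack: Spent battery pack, the same in size and frame but with red stripes; to be left where it lies. The two packs' places are swapped at random.
- timer: White kitchen-type timer, 66 x 66 x 17 mm, loose bystander; origin at the middle of its underside.
- vial_a: Small glass vial, 16 mm across and 38 mm high, loose bystander behind the monitor; origin at the middle of its underside.
- vial_b: Second small glass vial, 16 mm across and 38 mm high, loose bystander; origin at the middle of its underside.
- needle_carton: Closed dark blue carton, 66 x 118 x 46 mm, loose bystander; origin at the middle of its underside.
- tape: Roll of brown tape lying flat, 92 mm across and 48 mm high, loose bystander; origin at the middle of its underside.
Mind the look-alikes: they are no part of the job. Leave any pink look-alike of the green_pack alone.

How it is judged:
On the way, in this order (a step that is already met when the one before it is completed fails the run):
1. the lock bar is slid open, at least 48 mm (value of joint lock above 0.048 m), for 0.2 s.
2. the green pack's feet are under the lip while the pack is still tilted, heel up (more than 0.07 rad) (x of green_pack_toe in the frame of monitor below -0.077 m and z of green_pack_toe in the frame of monitor between 0.01 and 0.02 m and y of green_pack_toe in the frame of monitor between -0.006 and 0.006 m and angle between green_pack's own z axis and vertical between 0.07 and 0.5 rad), for 0.2 s.
3. the pack is swung down flat onto the bay floor (within 0.03 rad), feet still under the lip (x of green_pack_toe in the frame of monitor below -0.077 m and angle between green_pack's own z axis and vertical below 0.03 rad and z of green_pack in the frame of bay_floor below 0.003 m), for 0.2 s.
4. the lock bar is slid shut, to within 6 mm (value of joint lock below 0.006 m), for 0.2 s.
At the end, for the whole second after the job is handed in: The green pack lies flat in the bay (tilt under 0.03 rad, within 3 mm of the bay floor, within 7 mm of the middle and 0.06 rad of the bay's direction, foot tips at least 3 mm under the lip), at rest, the lock bar is within 6 mm of shut, and the red pack is within 30 mm of where it was (all of step 3 and z of green_pack in the frame of bay_floor above -0.003 m and horizontal distance between green_pack and bay_floor below 0.007 m and angle between the x axis of green_pack and the x axis of monitor, either way round below 0.06 rad and value of joint lock below 0.006 m and linear speed of green_pack below 0.02 m/s and distance of red_pack from where it was at the start of the episode below 0.03 m); the robot touches nothing.
It fails at once if the red pack is moved more than 30 mm (distance of red_pack from where it was at the start of the episode above 0.03 m).
It fails at once if a bystander on the desk (timer, vial, carton, tape) is moved more than 30 mm (distance of any of timer, vial_a, vial_b, needle_carton, tape from where it was at the start of the episode above 0.03 m).
It also fails if it takes over 56 s, if anything falls off the work surface, if the arm or the gripper's body presses on something with over 40 N, if the wrist force passes 120 N, or if a joint passes its speed limit or range.

## Working session

There is one attempt and no reset: what is moved stays moved. The work goes in short steps, Python scripts to look and compute and a tool call to move; the robot and the scene stay as the last step left them, time stands still between calls to the robot, and variables do not carry over. Pictures are saved under pics/ and viewed, at most 10 in all, crops included, and the job is handed in when it is done.

Besides the shell and the picture viewer there is one more tool, called after "Call:" by a JSON object that holds its "name" and its "arguments", one argument or row to a line. servo_tool: Moves the arm, as the interface text tells. Its arguments: {"type":"object","properties":{"motion":{"type":"array"},"grip_force":{"type":"number"}},"required":["motion"]}

```bash
ls; mkdir -p pics; python3 - <<'E'
from station import bot
import cv2,numpy as np
o=bot.get_obs()
for k in ('t','eef_pos','tool_rot','gripper_width'):print(k,o[k])
print(bot.tcp_to_grasp)
for n in('top','scene'):
    c=bot.read_camera(n);cv2.imwrite(f'pics/{n}0.png',c['img'][:,:,::-1]);print(n,c['K'].tolist(),np.round(c['pose'],4).tolist())
E
```

```text
pics
t 0.0
eef_pos [0.27119626 0.61747806 0.23033381]
tool_rot [-1.19395476e-04  2.05422859e-01  9.78672889e-01 -9.00491488e-04]
gripper_width 0.9973329085102979
0.0187
top [[411.55467438464336, 0.0, 284.96157753784405], [0.0, 411.55467438464336, 205.81636847134817], [0.0, 0.0, 1.0]] [[0.0226, -0.9967, 0.0773, 0.4588], [-0.9997, -0.0221, 0.0072, 0.1418], [-0.0054, -0.0775, -0.997, 1.7929], [0.0, 0.0, 0.0, 1.0]]
scene [[491.4003302959964, 0.0, 290.21377260764734], [0.0, 491.4003302959964, 205.55993839182875], [0.0, 0.0, 1.0]] [[0.7682, -0.5006, 0.3991, -0.1057], [-0.6399, -0.5816, 0.5023, -0.7312], [-0.0193, -0.6412, -0.7671, 1.4219], [0.0, 0.0, 0.0, 1.0]]
```

View pics/top0.png

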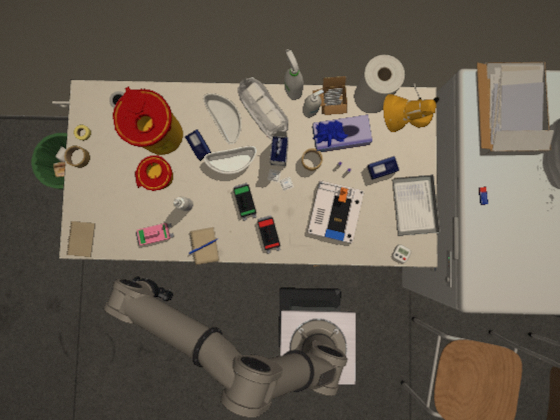

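View pics/scene0.png

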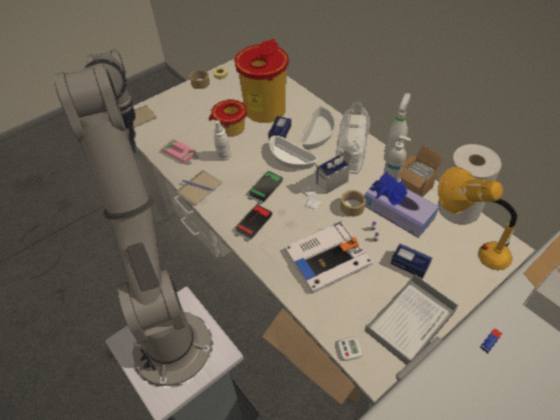

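Green pack near top pixel (245,201), red pack (269,233), monitor (336,213) with blue lip (335,236) and orange bar (343,195). The pink look-alike is at (154,235). I'll locate them coarsely, then use the wrist camera.

```bash
cat > h.py <<'E'
from station import bot
import cv2,numpy as np
from scipy.spatial.transform import Rotation as R
def ray(c,uv,z):
    d=c['pose'][:3,:3]@np.linalg.solve(c['K'],[uv[0],uv[1],1.]);p=c['pose'][:3,3]
    return (p+d*(z-p[2])/d[2])[:2]
def proj(c,P):
    P=np.atleast_2d(P);q=(P-c['pose'][:3,3])@c['pose'][:3,:3];q=q@c['K'].T
    return q[:,:2]/q[:,2:]
def rot(q): return R.from_quat([q[1],q[2],q[3],q[0]])
def down(yaw,tilt=0.):  # tool down; closing axis y at world angle yaw; x axis = y cross z
    return R.from_euler('z',yaw)*R.from_matrix(np.array([[0,1,0],[1,0,0],[0,0,-1.]]).T) # tool y -> local x
def go(p,r):  # shift/turn in tool axes for the servo call (from measured pose)
    o=bot.get_obs();r0=rot(o['tool_rot'])
    return np.round(r0.inv().apply(np.array(p)-o['eef_pos']),4),np.round(np.degrees((r0.inv()*r).as_rotvec())/5,3)
def snap(n,f=None,crop=None,scale=1):
    c=bot.read_camera(n)
    if f:
        i=c['img'][:,:,::-1]
        if crop: x0,y0,x1,y1=crop;i=i[y0:y1,x0:x1]
        cv2.imwrite('pics/'+f,cv2.resize(i,None,fx=scale,fy=scale,interpolation=cv2.INTER_CUBIC))
    return c
E
python3 - <<'E'
from h import *
c=bot.read_camera('top')
for n,uv,z in(('green',(245,201),.024),('red',(269,233),.024),('mon',(336,213),.026),('lip',(335,236),.03),('bar',(343,195),.045)):print(n,ray(c,uv,z))
o=bot.get_obs();w=bot.read_camera('wrist')
r=rot(o['tool_rot']);print(r.as_matrix().round(3).tolist());T=np.eye(4);T[:3,:3]=r.as_matrix();T[:3,3]=o['eef_pos']
print((np.linalg.inv(T)@w['pose']).round(3).tolist(),w['K'].round(1).tolist())
E
```

```text
green [0.61305131 0.32746769]
red [0.47757559 0.22032247]
mon [ 0.56979514 -0.06548507]
lip [ 0.47109772 -0.06203274]
bar [ 0.64616642 -0.09208306]
[[-0.916, 0.402, -0.0], [0.402, 0.916, -0.001], [-0.0, -0.001, -1.0]]
[[0.0, -0.958, -0.288, 0.074], [1.0, 0.0, 0.0, -0.0], [-0.0, -0.288, 0.958, -0.143], [0.0, 0.0, 0.0, 1.0]] [[299.3, 0.0, 279.4], [0.0, 299.3, 209.3], [0.0, 0.0, 1.0]]
```

```bash
python3 - <<'E'
from h import *
print(go([.57,.30,.25],down(np.pi/2)))
E
```

```text
(array([-0.4013, -0.1708, -0.0191]), array([-1.300e-02, -2.000e-03, -4.742e+00]))
```

Call:
{"name": "servo_tool", "arguments": {
  "motion": [
    [[-0.03,-0.013,-0.002,0,0,-0.4,1],[-0.07,-0.03,-0.004,0,0,-0.9,1],[-0.105,-0.045,-0.006,0,0,-1.4,1],[-0.14,-0.06,-0.008,0,0,-1.9,1],[-0.175,-0.075,-0.01,0,0,-2.4,1],[-0.21,-0.09,-0.012,0,0,-2.9,1],[-0.245,-0.105,-0.014,0,0,-3.4,1],[-0.28,-0.12,-0.016,0,0,-3.9,1],[-0.315,-0.135,-0.018,0,0,-4.3,1],[-0.35,-0.15,-0.019,0,0,-4.74,1],[-0.38,-0.162,-0.019,0,0,-4.74,1],[-0.4,-0.17,-0.019,0,0,-4.74,1],[-0.4,-0.17,-0.019,0,0,-4.74,1],[-0.4,-0.17,-0.019,0,0,-4.74,1]]
  ]
}}

```text
t: 1.37
eef_pos: [0.5702, 0.2999, 0.25]
tool_rot: [-0.0, 0.002, 1.0, -0.0]
contact_force: [-0.2, 0.5, -0.5]
gripper_width: 1.001
grasp_force: 0.0
```

```bash
python3 - <<'E'
from h import *
c=snap('wrist','w1.png');np.savez('w1.npz',**c)
print(go([.56,-.06,.25],down(np.pi/2)))
E
```

```text
(array([ 8.700e-03, -3.618e-01, -1.000e-04]), array([ 0.003, -0.009, -0.006]))
```

View pics/w1.png

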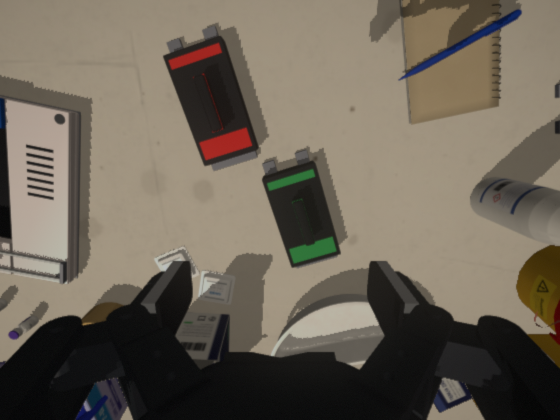

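Green pack: feet at (268,165)/(303,155), wide heel stripe (314,250). Red pack is at (210,100), upper left. Next, view the monitor.

Call:
{"name": "servo_tool", "arguments": {
  "motion": [
    [[0,-0.025,0,0,0,0,1],[0.001,-0.06,0,0,0,0,1],[0.002,-0.1,0,0,0,0,1],[0.003,-0.14,0,0,0,0,1],[0.004,-0.18,0,0,0,0,1],[0.005,-0.22,0,0,0,0,1],[0.006,-0.26,0,0,0,0,1],[0.007,-0.3,0,0,0,0,1],[0.008,-0.335,0,0,0,0,1],[0.009,-0.36,0,0,0,0,1],[0.009,-0.36,0,0,0,0,1],[0.009,-0.36,0,0,0,0,1]]
  ]
}}

```text
t: 2.42
eef_pos: [0.56, -0.0582, 0.2504]
tool_rot: [0.0, 0.0, 1.0, 0.0]
contact_force: [-0.1, 0.2, 0.3]
gripper_width: 0.997
grasp_force: 0.0
```

```bash
python3 - <<'E'
from h import *
c=snap('wrist','w2.png');np.savez('w2.npz',**c)
E
```

```text
(no output)
```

View pics/w2.png

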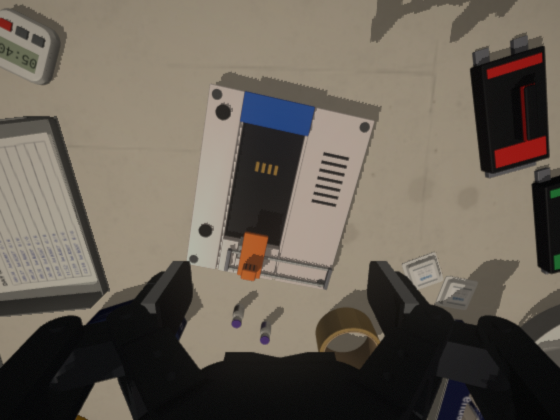

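```bash
cat > fit.py <<'E'
from h import *
from scipy.optimize import least_squares
def w(p,P): # model pts (mm) -> world
    P=np.atleast_2d(P)/1000.; return R.from_euler('z',p[2]).apply(P)+[p[0],p[1],0]
def fit(c,P,uv,x0): 
    s=least_squares(lambda p:(proj(c,w(p,P))-uv).ravel(),x0,loss='soft_l1'); return s.x,np.abs(s.fun).max(),s.fun.reshape(-1,2).round(1).tolist()
def pack(c,lo,hi,roi=None):
    h=cv2.cvtColor(c['img'],cv2.COLOR_RGB2HSV);m=cv2.inRange(h,lo,hi)
    if roi: k=np.zeros_like(m);x0,y0,x1,y1=roi;k[y0:y1,x0:x1]=1;m=m*k
    n,l,s,ce=cv2.connectedComponentsWithStats(m);i=np.argsort(-s[1:,4])[:2]+1
    a,b=[ray(c,ce[j],.024) for j in i]   # wide (heel), narrow (toe)
    box=cv2.boxPoints(cv2.minAreaRect(np.argwhere(l==i[0])[:,::-1].astype(np.float32)))
    d=(a-b)/np.linalg.norm(a-b);return a-.047*d,np.arctan2(d[1],d[0]),s[i,4],ce[i].round(1).tolist(),np.linalg.norm(a-b),box.round(1).tolist()
E
python3 - <<'E'
from fit import *
c1=dict(np.load('w1.npz'));c=dict(np.load('w2.npz'))
print(pack(c1,(45,120,50),(80,255,255),(255,140,350,280)))
P=np.array([[-108,-82,26],[-108,114,26],[124,-82,26],[124,114,26.]])
uv=np.array([[209,86],[376,107],[189,267],[327,288.]])
p,e,r=fit(c,P,uv,[.56,-.06,0]);print(p,e,r)
im=cv2.resize(np.ascontiguousarray(c['img'][75:305,165:395,::-1]),None,fx=2.6,fy=2.6,interpolation=cv2.INTER_CUBIC)
def poly(P,col): cv2.polylines(im,[((proj(c,w(p,P))-[165,75]+.5)*2.6).round().astype(int)],True,col,1)
def rect(x0,x1,y0,y1,z,col):poly([[x0,y0,z],[x1,y0,z],[x1,y1,z],[x0,y1,z]],col)
rect(-108,124,-82,114,26,(0,255,0));rect(-74,77,-41,41,26,(255,0,255));rect(-83,-74,-41,41,32,(0,255,255));rect(54,114,-15,15,47,(0,0,255));rect(94,108,-9,9,66,(255,255,0))
cv2.imwrite('pics/o2.png',im)
E
```

```text
(array([0.61895602, 0.33024983]), np.float64(0.30641647428798785), array([657, 379], dtype=int32), [[312.8, 249.7], [290.8, 179.4]], np.float64(0.1004803135084247), [[289.0, 248.39999389648438], [331.8999938964844, 236.1999969482422], [336.1000061035156, 250.6999969482422], [293.1000061035156, 263.0]])
[ 0.56916849 -0.07733121 -0.17960249] 10.034459405137156 [[-0.5, -1.0], [-1.2, 10.0], [0.5, -1.1], [3.1, 0.5]]
```

View pics/o2.png

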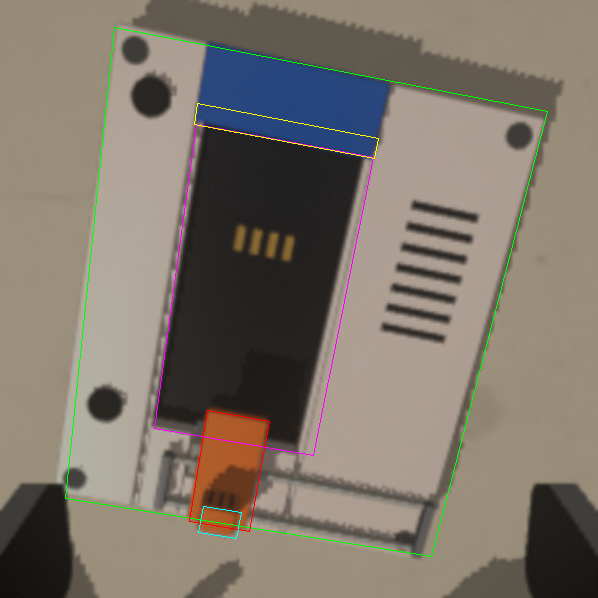

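```bash
cat > mon.py <<'E'
from fit import *
def quad(m):
    k=max(cv2.findContours(m,cv2.RETR_EXTERNAL,cv2.CHAIN_APPROX_NONE)[0],key=cv2.contourArea)[:,0].astype(np.float32)
    return k
def edgefit(k,box):  # refine minAreaRect-like quad by line fits
    h=cv2.convexHull(k);q=cv2.approxPolyN(h,4)[0].astype(float);L=[]
    for i in range(4):
        a,b=q[i],q[(i+1)%4];d=(b-a)/np.linalg.norm(b-a);n=np.array([-d[1],d[0]])
        t=(k-a)@d/np.linalg.norm(b-a);s=np.abs((k-a)@n)
        v=cv2.fitLine(k[(t>.12)&(t<.88)&(s<3)],cv2.DIST_HUBER,0,.01,.01).ravel();L.append(np.cross([v[0],v[1],1],[v[0]+v[2],v[1]+v[3],1]) if 0 else np.cross([v[2],v[3],1],[v[2]+v[0],v[3]+v[1],1]))
    o=np.array([np.cross(L[i-1],L[i]) for i in range(4)]);return o[:,:2]/o[:,2:]
E
python3 - <<'E'
from mon import *
c=dict(np.load('w2.npz'));h=cv2.cvtColor(c['img'],cv2.COLOR_RGB2HSV);rm=np.zeros(h.shape[:2],np.uint8);rm[75:300,165:395]=1
bl=quad(cv2.inRange(h,(100,120,60),(125,255,255))*rm)
og=quad(cv2.inRange(h,(5,150,60),(18,255,255))*rm)
B=edgefit(bl,0);print('blue',B.round(1).tolist())
Q=edgefit(og,0);print('orange',Q.round(1).tolist())
# white case outer edges
g=c['img'].astype(int).min(2)
for v in (120,150,180,210,235,250):
    row=g[v];print(v,[ (u,int(row[u])) for u in list(range(190-0,215,2))],'|',[(u,int(row[u])) for u in range(334,374,3)])
E
```

```text
blue [[313.7, 107.0], [307.0, 135.6], [240.4, 121.0], [245.2, 91.6]]
orange [[267.8, 235.7], [257.3, 280.9], [236.9, 276.3], [245.0, 231.4]]
120 [(190, 123), (192, 123), (194, 123), (196, 123), (198, 123), (200, 123), (202, 123), (204, 122), (206, 149), (208, 149), (210, 150), (212, 150), (214, 150)] | [(334, 145), (337, 145), (340, 146), (343, 145), (346, 145), (349, 145), (352, 144), (355, 144), (358, 145), (361, 145), (364, 143), (367, 142), (370, 127), (373, 103)]
150 [(190, 120), (192, 121), (194, 121), (196, 121), (198, 122), (200, 122), (202, 153), (204, 153), (206, 154), (208, 153), (210, 153), (212, 153), (214, 153)] | [(334, 146), (337, 146), (340, 146), (343, 146), (346, 146), (349, 146), (352, 146), (355, 145), (358, 145), (361, 144), (364, 143), (367, 81), (370, 123), (373, 122)]
180 [(190, 125), (192, 125), (194, 124), (196, 124), (198, 156), (200, 157), (202, 156), (204, 157), (206, 158), (208, 157), (210, 157), (212, 157), (214, 157)] | [(334, 51), (337, 76), (340, 127), (343, 145), (346, 146), (349, 146), (352, 145), (355, 145), (358, 86), (361, 125), (364, 124), (36
[... 320 characters left out ...]
, 124), (367, 124), (370, 124), (373, 122)]
235 [(190, 158), (192, 163), (194, 163), (196, 163), (198, 162), (200, 117), (202, 51), (204, 37), (206, 37), (208, 50), (210, 113), (212, 156), (214, 157)] | [(334, 146), (337, 144), (340, 138), (343, 83), (346, 114), (349, 115), (352, 113), (355, 115), (358, 119), (361, 123), (364, 123), (367, 123), (370, 121), (373, 123)]
250 [(190, 165), (192, 165), (194, 164), (196, 163), (198, 163), (200, 162), (202, 162), (204, 161), (206, 160), (208, 159), (210, 159), (212, 158), (214, 157)] | [(334, 145), (337, 88), (340, 82), (343, 124), (346, 124), (349, 124), (352, 123), (355, 124), (358, 124), (361, 124), (364, 124), (367, 123), (370, 124), (373, 123)]
```

```bash
python3 - <<'E'
from mon import *
c=dict(np.load('w2.npz'))
uv=np.array([[313.7,107],[307,135.6],[240.4,121],[245.2,91.6],[267.8,235.7],[245,231.4]])
Lp=np.array([[205,120],[201,150],[197,180],[193,210.]]);Rp=np.array([[365.5,150],[357,180],[348.5,210],[342.,235],[337,250]])
Lw=np.array([ray(c,u,.026) for u in Lp]);Rw=np.array([ray(c,u,.026) for u in Rp])
def res(q):
    p=q[:3];hw,xb,j=q[3:]
    P=[[xb,hw,32],[-74,hw,32],[-74,-hw,32],[xb,-hw,32],[54,j+15,47],[54,j-15,47]]
    y=lambda W:-(W[:,0]-p[0])*np.sin(p[2])+(W[:,1]-p[1])*np.cos(p[2])
    return np.r_[(proj(c,w(p,P))-uv).ravel(),(y(Lw)*1000+82)/1.2,(y(Rw)*1000-114)/1.2]
s=least_squares(res,[.569,-.077,-.18,40,-105,0]);print(s.x.round(4).tolist());print(s.fun.round(1).tolist())
np.save('mon.npy',s.x)
yaw=s.x[2];p=s.x[:3];j=s.x[5]
P=w(p,[101,j,0])[0];P[2]=.054;print('lug',P);print(go([P[0],P[1],.12],down(np.pi/2+yaw)));print(go(P,down(np.pi/2+yaw)))
E
```

```text
[0.5681, -0.0792, -0.2052, 39.7294, -106.267, 3.7967]
[-0.0, -0.1, 0.2, -0.3, 0.0, -0.1, 0.0, 0.1, 0.5, 0.4, -0.5, 0.1, 0.4, 0.4, 0.3, 0.2, -0.5, -0.4, -0.3, 0.4, -0.3]
lug [ 0.66775643 -0.09610686  0.054     ]
(array([-0.1075, -0.04  ,  0.1302]), array([ 1.300e-02, -2.000e-03,  2.372e+00]))
(array([-0.1075, -0.04  ,  0.1962]), array([ 1.300e-02, -2.000e-03,  2.372e+00]))
```

Call:
{"name": "servo_tool", "arguments": {
  "motion": [
    [[-0.025,-0.01,0.02,0,0,0.6,1],[-0.055,-0.02,0.05,0,0,1.2,1],[-0.085,-0.03,0.08,0,0,1.8,1],[-0.1075,-0.04,0.11,0,0,2.37,1],[-0.1075,-0.04,0.14,0,0,2.37,1],[-0.1075,-0.04,0.17,0,0,2.37,1],[-0.1075,-0.04,0.19,0,0,2.37,1],[-0.1075,-0.04,0.196,0,0,2.37,1],[-0.1075,-0.04,0.196,0,0,2.37,0],[-0.1075,-0.04,0.196,0,0,2.37,0],[-0.1075,-0.04,0.196,0,0,2.37,0],[-0.1075,-0.04,0.196,0,0,2.37,0],[-0.1075,-0.04,0.196,0,0,2.37,0],[-0.1075,-0.04,0.196,0,0,2.37,0],[-0.1075,-0.04,0.196,0,0,2.37,0],[-0.1075,-0.04,0.196,0,0,2.37,0]]
  ],
  "grip_force": 25
}}

```text
t: 3.8
eef_pos: [0.6686, -0.0984, 0.0557]
tool_rot: [0.001, 0.103, 0.995, 0.0]
contact_force: [-1.1, 0.9, 6.2]
gripper_width: 0.199
grasp_force: 29.0
```

Call:
{"name": "servo_tool", "arguments": {
  "motion": [
    [[0,0.006,-0.001,0,0,0,0],[0,0.014,-0.001,0,0,0,0],[0,0.022,-0.001,0,0,0,0],[0,0.03,-0.001,0,0,0,0],[0,0.038,-0.001,0,0,0,0],[0,0.045,-0.001,0,0,0,0],[0,0.05,-0.001,0,0,0,0],[0,0.053,-0.001,0,0,0,0],[0,0.053,-0.001,0,0,0,0],[0,0.053,-0.001,0,0,0,0],[0,0.053,-0.001,0,0,0,0]]
  ]
}}

```text
t: 4.72
eef_pos: [0.6795, -0.0464, 0.0558]
tool_rot: [0.001, 0.103, 0.995, 0.0]
contact_force: [4.9, -1.2, 5.1]
gripper_width: 0.199
grasp_force: 28.7
```

```bash
python3 - <<'E'
from mon import *
o=bot.get_obs();p=np.load('mon.npy');d=o['eef_pos'][:2]-p[:2]
print(R.from_euler('z',-p[2]).apply([*d,0]),o['contact_force'],o['grasp_force'])
E
```

```text
[0.10239277 0.05483528 0.        ] [ 4.93782438 -1.23206311  5.09273905] 28.737017512321472
```

Call:
{"name": "servo_tool", "arguments": {
  "motion": [
    [[0,0.002,0,0,0,0,0],[0,0.002,0,0,0,0,0],[0,0.002,0,0,0,0,0]]
  ]
}}

```text
t: 4.97
eef_pos: [0.6795, -0.0464, 0.0558]
tool_rot: [0.001, 0.104, 0.995, -0.001]
contact_force: [4.4, -4.6, 4.8]
gripper_width: 0.197
grasp_force: 28.8
```

```bash
python3 - <<'E'
from mon import *
o=bot.get_obs();p=np.load('mon.npy');d=o['eef_pos'][:2]-p[:2]
print(R.from_euler('z',-p[2]).apply([*d,0]),o['contact_force'],o['grasp_force'])
c1=dict(np.load('w1.npz'));g,y=pack(c1,(45,120,50),(80,255,255),(255,140,350,280))[:2]
print(go([*g,.16],down(np.pi/2+y)),go([*g,.0255],down(np.pi/2+y)))
E
```

```text
[0.10240145 0.05489045 0.        ] [ 4.39454923 -4.60336626  4.76313501] 28.788544535636902
(array([ 0.137 ,  0.3558, -0.1049]), array([-0.02 ,  0.015, -5.897])) (array([0.1372, 0.356 , 0.0296]), array([-0.02 ,  0.015, -5.897]))
```

Call:
{"name": "servo_tool", "arguments": {
  "motion": [
    [[0,-0.001,0,0,0,0,1],[0,-0.001,0,0,0,0,1],[0,-0.001,0,0,0,0,1],[0,-0.001,0,0,0,0,1],[0,-0.001,-0.01,0,0,0,1],[0,-0.001,-0.03,0,0,0,1],[0.01,0.015,-0.06,0,0,0,1],[0.022,0.045,-0.085,0,0,-0.6,1],[0.036,0.08,-0.1,0,0,-1.2,1],[0.05,0.115,-0.105,0,0,-1.9,1],[0.064,0.15,-0.105,0,0,-2.6,1],[0.078,0.185,-0.105,0,0,-3.3,1],[0.092,0.22,-0.105,0,0,-4,1],[0.106,0.255,-0.105,0,0,-4.7,1],[0.12,0.29,-0.105,0,0,-5.3,1],[0.13,0.32,-0.105,0,0,-5.9,1],[0.135,0.343,-0.105,0,0,-5.9,1],[0.137,0.356,-0.105,0,0,-5.9,1],[0.137,0.356,-0.105,0,0,-5.9,1]]
  ]
}}

```text
t: 6.55
eef_pos: [0.6169, 0.3362, 0.1605]
tool_rot: [-0.0, -0.156, 0.988, 0.001]
contact_force: [-0.0, 0.9, -0.3]
gripper_width: 1.001
grasp_force: 0.0
```

```bash
python3 - <<'E'
from mon import *
c=bot.read_camera('wrist');np.savez('w3.npz',**c)
r=pack(c,(45,120,50),(80,255,255),(160,100,400,330));print(r)
g,y=r[:2];print(g,y,go([*g,.0265],down(np.pi/2+y)))
cv2.imwrite('pics/w3.png',c['img'][:,:,::-1])
E
```

```text
(array([0.61912979, 0.32904543]), np.float64(0.30188654818990895), array([1208,  719], dtype=int32), [[270.9, 244.2], [271.2, 143.0]], np.float64(0.10026810262995854), [[241.0, 234.0], [301.0, 234.0], [301.0, 254.0], [241.0, 254.0]])
[0.61912979 0.32904543] 0.30188654818990895 (array([-0.0002, -0.004 ,  0.1339]), array([-0.001, -0.002,  0.089]))
```

View pics/w3.png

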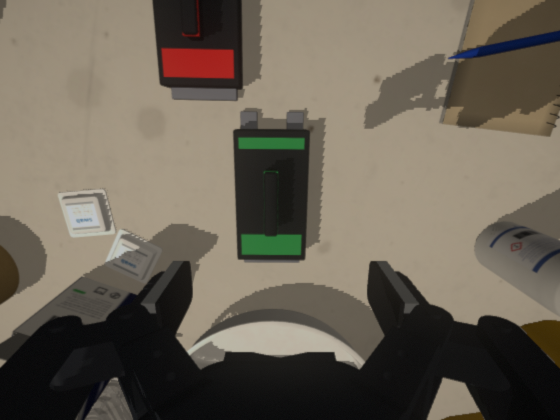

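Call:
{"name": "servo_tool", "arguments": {
  "motion": [
    [[0,-0.004,0.03,0,0,0.09,1],[0,-0.004,0.06,0,0,0.09,1],[0,-0.004,0.09,0,0,0.09,1],[0,-0.004,0.115,0,0,0.09,1],[0,-0.004,0.128,0,0,0.09,1],[0,-0.004,0.134,0,0,0.09,1],[0,-0.004,0.134,0,0,0.09,1],[0,-0.004,0.134,0,0,0.09,0],[0,-0.004,0.134,0,0,0.09,0],[0,-0.004,0.134,0,0,0.09,0],[0,-0.004,0.134,0,0,0.09,0],[0,-0.004,0.134,0,0,0.09,0],[0,-0.004,0.134,0,0,0.09,0],[0,-0.004,0.134,0,0,0.09,0],[0,-0.004,0.134,0,0,0.09,0],[0,-0.004,0.134,0,0,0.09,0]]
  ],
  "grip_force": 70
}}

```text
t: 7.93
eef_pos: [0.6197, 0.3284, 0.0271]
tool_rot: [0.0, -0.15, 0.989, 0.0]
contact_force: [-1.0, 0.1, 6.1]
gripper_width: 0.12
grasp_force: 71.2
```

```bash
cat > ins.py <<'E'
from mon import *
M=np.load('mon.npy')[:3].copy();M[:2]+=R.from_euler('z',M[2]).apply([0,-.0011,0])[:2]
G=np.array([.0004,0,.0271]); D=down(np.pi/2)
def tool(toe,t):  # toe (mm, monitor frame), tilt deg -> tool pose
    Rp=R.from_euler('z',M[2])*R.from_euler('y',-t,degrees=True)
    return w(M,toe)[0]+Rp.apply(G-[-.081,0,0]),Rp*D
def toe_now():
    o=bot.get_obs();r=rot(o['tool_rot'])*D.inv();p=o['eef_pos']-r.apply(G-[-.081,0,0])
    return R.from_euler('z',-M[2]).apply(p-[M[0],M[1],0]).round(4),(R.from_euler('z',-M[2])*r).as_euler('zyx',degrees=True).round(2),o['contact_force'].round(1) if hasattr(o['contact_force'],'round') else o['contact_force'],o['t']
E
python3 - <<'E'
from ins import *
print(M,toe_now())
for a in(([-67,0,110],12),):print(go(*tool(*a)),tool(*a)[0])
E
```

```text
[ 0.56787734 -0.08032253 -0.20518273] (array([-1.038e-01,  3.713e-01, -1.000e-04]), array([28.95, -0.03,  0.04]), array([-1. ,  0.1,  6.1]), 7.9333)
(array([ 0.1641, -0.3785, -0.1266]), array([ 0.612, -2.34 ,  5.768])) [ 0.57471759 -0.08174606  0.15343181]
```

Call:
{"name": "servo_tool", "arguments": {
  "motion": [
    [[0,0,-0.015,0,0,0,0],[0,0,-0.04,0,0,0,0],[0,0,-0.07,0,0,0,0],[0.004,-0.01,-0.1,0,0,0,0],[0.012,-0.028,-0.12,0.02,-0.1,0.2,0],[0.024,-0.055,-0.126,0.06,-0.23,0.57,0],[0.037,-0.085,-0.127,0.12,-0.47,1.15,0],[0.05,-0.115,-0.127,0.18,-0.7,1.73,0],[0.063,-0.145,-0.127,0.24,-0.94,2.3,0],[0.076,-0.175,-0.127,0.3,-1.17,2.9,0],[0.089,-0.205,-0.127,0.36,-1.4,3.45,0],[0.102,-0.235,-0.127,0.42,-1.64,4,0],[0.115,-0.265,-0.127,0.49,-1.87,4.6,0],[0.128,-0.295,-0.127,0.55,-2.1,5.2,0],[0.141,-0.325,-0.127,0.6,-2.34,5.77,0],[0.152,-0.35,-0.127,0.612,-2.34,5.77,0],[0.16,-0.37,-0.127,0.612,-2.34,5.77,0],[0.164,-0.3785,-0.127,0.612,-2.34,5.77,0],[0.164,-0.3785,-0.127,0.612,-2.34,5.77,0],[0.164,-0.3785,-0.127,0.612,-2.34,5.77,0]]
  ]
}}

```text
t: 9.6
eef_pos: [0.5744, -0.0813, 0.1534]
tool_rot: [0.103, 0.102, 0.989, -0.011]
contact_force: [0.5, 0.4, -2.4]
gripper_width: 0.12
grasp_force: 70.0
```

```bash
python3 - <<'E'
from ins import *
print(toe_now(),bot.get_obs()['grasp_force'])
for a in(([-67,0,50],12),([-67,0,16],12),([-80,0,15.5],12)):print(go(*tool(*a)))
c=bot.read_camera('wrist');np.savez('w4.npz',**c);cv2.imwrite('pics/w4.png',c['img'][:,:,::-1])
E
```

```text
(array([-0.0674,  0.0004,  0.11  ]), array([ -0.03, -11.94,  -0.  ]), array([ 0.5,  0.4, -2.4]), 9.6) 70.04227995872498
(array([ 0.012 , -0.0004,  0.0587]), array([-0.001, -0.012, -0.006]))
(array([ 0.0191, -0.0004,  0.092 ]), array([-0.001, -0.012, -0.006]))
(array([ 0.0319, -0.0004,  0.0898]), array([-0.001, -0.012, -0.006]))
```

View pics/w4.png

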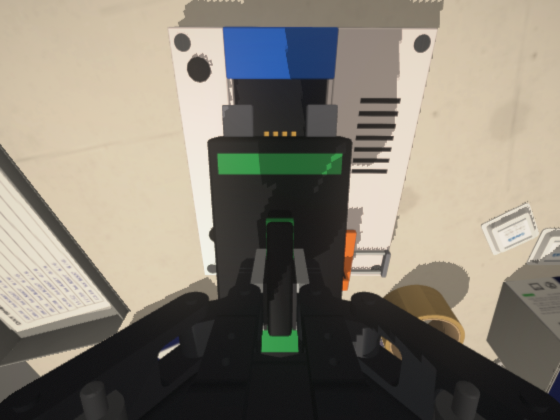

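```bash
python3 - <<'E'
from ins import *
c=dict(np.load('w4.npz'));o=bot.get_obs();r=rot(o['tool_rot'])*D.inv()
for P in([-81,-30,7],[-81,30,7],[-65,-35,24],[-65,35,24]):print(P,proj(c,o['eef_pos']+r.apply(np.array(P)/1000-G)))
for P in([-74,-39.7,32],[-74,39.7,32],[-106,-39.7,32],[-106,39.7,32]):print(P,proj(c,w(M,P)))
for roi,lo,hi in(((200,20,360,90),(100,120,60),(125,255,255)),((200,140,360,185),(45,120,50),(80,255,255))):
    h=cv2.cvtColor(c['img'],cv2.COLOR_RGB2HSV);m=cv2.inRange(h,lo,hi);x0,y0,x1,y1=roi;k=np.zeros_like(m);k[y0:y1,x0:x1]=1
    print(edgefit(quad(m*k),0).round(1).tolist())
E
```

```text
[-81, -30, 7] [[223.37053616 104.32056826]]
[-81, 30, 7] [[339.53211947 104.15428055]]
[-65, -35, 24] [[208.36233878 138.08321458]]
[-65, 35, 24] [[354.95914812 137.8829233 ]]
[-74, -39.7, 32] [[226.47068565  77.83045268]]
[-74, 39.7, 32] [[331.3836754   77.82204266]]
[-106, -39.7, 32] [[222.62212757  28.47470296]]
[-106, 39.7, 32] [[335.16014028  28.47074804]]
[[336.9, 27.0], [332.6, 78.0], [227.0, 78.0], [223.3, 27.0]]
[[341.5, 153.0], [339.5, 174.6], [218.0, 172.6], [218.0, 153.0]]
```

Call:
{"name": "servo_tool", "arguments": {
  "motion": [
    [[0.003,0.0005,0.015,0,0,0,0],[0.008,0.0005,0.038,0,0,0,0],[0.012,0.0005,0.059,0,0,0,0],[0.0155,0.0005,0.075,0,0,0,0],[0.018,0.0005,0.086,0,0,0,0],[0.019,0.0005,0.0915,0,0,0,0],[0.019,0.0005,0.0915,0,0,0,0],[0.019,0.0005,0.0915,0,0,0,0]]
  ]
}}

```text
t: 10.32
eef_pos: [0.5756, -0.081, 0.0603]
tool_rot: [0.104, 0.101, 0.989, -0.011]
contact_force: [0.3, -1.3, -2.8]
gripper_width: 0.121
grasp_force: 70.1
```

```bash
python3 - <<'E'
from ins import *
print(toe_now())
for a in(([-74,.8,15],12),([-80.5,.8,15],12),([-81,.8,15],9),([-81,.8,15],8)):print(go(*tool(*a)))
E
```

```text
(array([-0.0663,  0.0009,  0.0168]), array([ 4.0e-02, -1.2e+01, -1.0e-02]), array([ 0.3, -1.3, -2.8]), 10.3167)
(array([ 0.0079, -0.0001,  0.0002]), array([-0.002, -0.   ,  0.008]))
(array([ 0.0143, -0.0001, -0.0012]), array([-0.002, -0.   ,  0.008]))
(array([ 0.0135, -0.0001,  0.003 ]), array([-0.002,  0.6  ,  0.008]))
(array([ 0.0131, -0.0001,  0.0045]), array([-0.002,  0.8  ,  0.008]))
```

No contact so far; now slide the feet under the lip and reduce the tilt to 8 degrees.

Call:
{"name": "servo_tool", "arguments": {
  "motion": [
    [[0.003,0,0.001,0,0,0,0],[0.008,0,0.0002,0,0,0,0],[0.0115,0,-0.0006,0,0,0,0],[0.0143,0,-0.0012,0,0,0,0],[0.0143,0,-0.0012,0,0,0,0],[0.014,0,0.001,0,0.3,0,0],[0.0135,0,0.003,0,0.6,0,0],[0.0131,0,0.0045,0,0.8,0,0],[0.0131,0,0.0045,0,0.8,0,0],[0.0131,0,0.0045,0,0.8,0,0],[0.0131,0,0.0045,0,0.8,0,0]]
  ]
}}

```text
t: 11.23
eef_pos: [0.5636, -0.0793, 0.0528]
tool_rot: [0.07, 0.102, 0.992, -0.007]
contact_force: [1.4, -0.8, -2.0]
gripper_width: 0.125
grasp_force: 70.1
```

```bash
python3 - <<'E'
from ins import *
print(toe_now())
c=snap('wrist','w5.png')
print(go(*tool([-81,.8,15],8)))
E
```

```text
(array([-0.0812,  0.0002,  0.0146]), array([-0.03, -8.03, -0.03]), array([ 1.4, -0.8, -2. ]), 11.2333)
(array([-0.0003,  0.0006, -0.0002]), array([-0.007,  0.006, -0.003]))
```

View pics/w5.png

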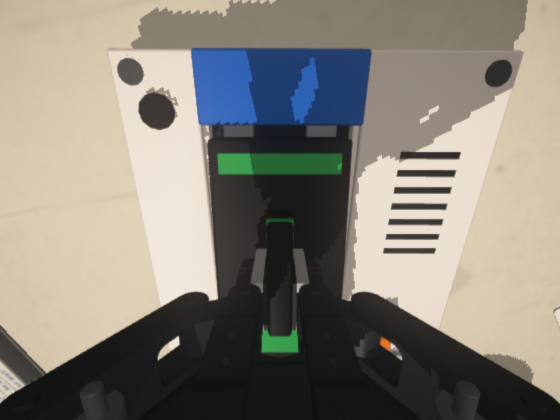

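Feet are under the lip (edge at row 125, feet tips hidden). Release and back off.

Call:
{"name": "servo_tool", "arguments": {
  "motion": [
    [[0,0,0,0,0,0,0.5],[0,0,0,0,0,0,0.5],[0,0,0,0,0,0,0.5],[0,0,0,0,0,0,0.5],[0,0,0,0,0,0,0.5],[0,0,-0.01,0,0,0,0.5],[0,0,-0.03,0,0,0,0.5],[0,0,-0.05,0,0,0,0.5],[0,0,-0.06,0,0,0,0],[0,0,-0.06,0,0,0,0],[0,0,-0.06,0,0,0,0],[0,0,-0.06,0,0,0,0]]
  ]
}}

```text
t: 12.28
eef_pos: [0.5547, -0.0773, 0.1115]
tool_rot: [0.069, 0.102, 0.992, -0.007]
contact_force: [0.6, 0.3, 0.1]
gripper_width: 0.005
grasp_force: 0.0
```

```bash
python3 - <<'E'
from ins import *
o=bot.get_obs();print(o['contact_force'],o['gripper_width'])
c=snap('wrist','w6.png')
def press(x,z): P=w(M,[x,.6,z])[0]; return go(P,R.from_euler('z',M[2])*D)
print(press(48,75),press(48,55),press(48,37))
E
```

```text
[0.57301559 0.33068564 0.12494481] 0.0051839628067502875
(array([-0.0561,  0.0004,  0.0443]), array([-0.011,  1.575,  0.   ])) (array([-0.0533,  0.0004,  0.0641]), array([-0.011,  1.575,  0.   ])) (array([-0.0509,  0.0004,  0.082 ]), array([-0.011,  1.575,  0.   ]))
```

View pics/w6.png

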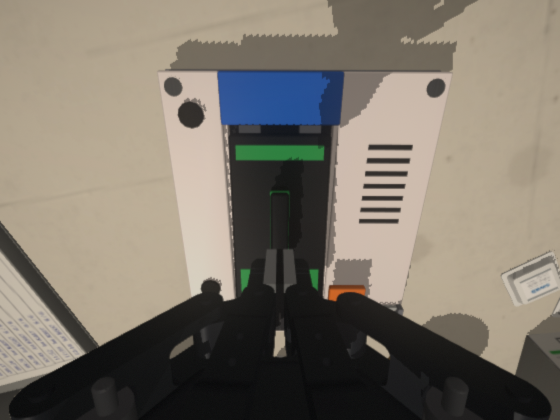

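Call:
{"name": "servo_tool", "arguments": {
  "motion": [
    [[-0.02,0,0.005,0,0.5,0,0],[-0.045,0,0.022,0,1,0,0],[-0.056,0,0.044,0,1.575,0,0],[-0.054,0,0.057,0,1.575,0,0],[-0.0535,0,0.062,0,1.575,0,0],[-0.053,0,0.066,0,1.575,0,0],[-0.0525,0,0.07,0,1.575,0,0],[-0.052,0,0.074,0,1.575,0,0],[-0.0515,0,0.077,0,1.575,0,0],[-0.051,0,0.08,0,1.575,0,0],[-0.051,0,0.082,0,1.575,0,0],[-0.051,0,0.083,0,1.575,0,0],[-0.051,0,0.083,0,1.575,0,0]]
  ]
}}

```text
t: 13.42
eef_pos: [0.6148, -0.0898, 0.0381]
tool_rot: [-0.0, 0.103, 0.995, -0.0]
contact_force: [-6.1, 1.3, 13.2]
gripper_width: 0.001
grasp_force: 6.8
```

```bash
python3 - <<'E'
from ins import *
o=bot.get_obs();d=o['eef_pos']-[M[0],M[1],0];print(R.from_euler('z',-M[2]).apply(d),o['contact_force'])
E
```

```text
[0.04785343 0.00025434 0.03811667] [-6.10348865  1.3369497  13.24949858]
```

Call:
{"name": "servo_tool", "arguments": {
  "motion": [
    [[0,0,0.001,0,0,0,0],[0,0,0.002,0,0,0,0],[0,0,0.003,0,0,0,0],[0,0,0.003,0,0,0,0],[0,0,0.003,0,0,0,0]]
  ]
}}

```text
t: 13.83
eef_pos: [0.6148, -0.0899, 0.0379]
tool_rot: [-0.0, 0.103, 0.995, 0.0]
contact_force: [-14.6, 2.9, 37.6]
gripper_width: 0.001
grasp_force: 19.0
```

```bash
python3 - <<'E'
from ins import *
for P in([101,55,115],[101,55,54]):print(go(w(M,P)[0],R.from_euler('z',M[2])*D))
E
```

```text
(array([-0.0531,  0.0549, -0.077 ]), array([ 0.009, -0.004, -0.008]))
(array([-0.0531,  0.0548, -0.016 ]), array([ 0.009, -0.004, -0.008]))
```

Call:
{"name": "servo_tool", "arguments": {
  "motion": [
    [[0,0,-0.01,0,0,0,0],[0,0,-0.03,0,0,0,0],[0,0,-0.06,0,0,0,1],[-0.02,0.015,-0.08,0,0,0,1],[-0.04,0.04,-0.08,0,0,0,1],[-0.053,0.055,-0.08,0,0,0,1],[-0.053,0.055,-0.08,0,0,0,1],[-0.053,0.055,-0.08,0,0,0,1]]
  ]
}}

```text
t: 14.5
eef_pos: [0.6789, -0.0455, 0.1136]
tool_rot: [0.0, 0.101, 0.995, -0.0]
contact_force: [-0.5, -0.5, -0.1]
gripper_width: 0.849
grasp_force: 0.0
```

```bash
python3 - <<'E'
from ins import *
print(go(w(M,[101,55,54])[0],R.from_euler('z',M[2])*D))
c=bot.read_camera('wrist');np.savez('w7.npz',**c)
h=cv2.cvtColor(c['img'],cv2.COLOR_RGB2HSV);m=cv2.inRange(h,(45,120,50),(80,255,255))
n,l,s,ce=cv2.connectedComponentsWithStats(m)
Mi=R.from_euler('z',-M[2])
for i in range(1,n):
    if s[i,4]>100:
        q=edgefit(quad((l==i).astype(np.uint8)),0);P=np.array([np.r_[ray(c,u,.038),.038] for u in q]);print(s[i],(Mi.apply(P-[M[0],M[1],0])*1000).round(1).tolist())
im=c['img'][:,:,::-1];cv2.imwrite('pics/w7.png',im)
E
```

```text
(array([ 0.0007, -0.0017,  0.0596]), array([-0.004,  0.011,  0.025]))
[ 156  130   86   32 2662] [[34.9, 29.3, 38.0], [57.1, 28.5, 38.0], [56.0, -30.7, 38.0], [35.0, -30.6, 38.0]]
```

Call:
{"name": "servo_tool", "arguments": {
  "motion": [
    [[0.0005,-0.0015,0.015,0,0,0,1],[0.0005,-0.0015,0.035,0,0,0,1],[0.0005,-0.0015,0.052,0,0,0,1],[0.0005,-0.0015,0.0595,0,0,0,1],[0.0005,-0.0015,0.0595,0,0,0,0],[0.0005,-0.0015,0.0595,0,0,0,0],[0.0005,-0.0015,0.0595,0,0,0,0],[0.0005,-0.0015,0.0595,0,0,0,0],[0.0005,-0.0015,0.0595,0,0,0,0],[0.0005,-0.0015,0.0595,0,0,0,0],[0.0005,-0.0015,0.0595,0,0,0,0],[0.0005,-0.009,0.0595,0,0,0,0],[0.0005,-0.017,0.0595,0,0,0,0],[0.0005,-0.025,0.0595,0,0,0,0],[0.0005,-0.033,0.0595,0,0,0,0],[0.0005,-0.041,0.0595,0,0,0,0],[0.0005,-0.048,0.0595,0,0,0,0],[0.0005,-0.054,0.0595,0,0,0,0],[0.0005,-0.054,0.0595,0,0,0,0],[0.0005,-0.054,0.0595,0,0,0,0]]
  ],
  "grip_force": 25
}}

```text
t: 16.22
eef_pos: [0.6676, -0.1009, 0.0555]
tool_rot: [0.001, 0.103, 0.995, -0.001]
contact_force: [-1.6, -1.6, 6.6]
gripper_width: 0.2
grasp_force: 29.1
```

```bash
python3 - <<'E'
from ins import *
o=bot.get_obs();d=o['eef_pos']-[M[0],M[1],0];print(R.from_euler('z',-M[2]).apply(d),o['contact_force'],o['gripper_width'])
E
```

```text
[0.10186889 0.00013741 0.05553371] [-1.58084201 -1.62872105  6.55183931] 0.2000063249318037
```

Call:
{"name": "servo_tool", "arguments": {
  "motion": [
    [[0,-0.0015,0,0,0,0,0],[0,-0.002,0,0,0,0,0],[0,-0.001,0,0,0,0,0.9],[0,0,0,0,0,0,0.9],[0,0,0,0,0,0,0.9],[0,0,0,0,0,0,0.9],[0,0,0,0,0,0,0.9],[0,0,-0.015,0,0,0,0.9],[0,0,-0.045,0,0,0,0.9],[0.02,0,-0.08,0,0,0,0.9],[0.05,0,-0.115,0,0,0,0.9],[0.08,0,-0.14,0,0,0,0.9],[0.1,0,-0.15,0,0,0,0.9],[0.1,0,-0.15,0,0,0,0.9],[0.1,0,-0.15,0,0,0,0.9]]
  ]
}}

```text
t: 17.47
eef_pos: [0.5693, -0.0792, 0.2055]
tool_rot: [0.002, 0.102, 0.995, -0.0]
contact_force: [0.4, -0.1, -0.6]
gripper_width: 0.896
grasp_force: 0.0
```

```bash
python3 - <<'E'
from ins import *
c=snap('wrist','w8.png');h=cv2.cvtColor(c['img'],cv2.COLOR_RGB2HSV);Mi=R.from_euler('z',-M[2])
for nm,lo,hi,z in(('green',(45,120,50),(80,255,255),.038),('orange',(5,150,60),(18,255,255),.047)):
    n,l,s,ce=cv2.connectedComponentsWithStats(cv2.inRange(h,lo,hi))
    for i in range(1,n):
        if s[i,4]>150 and 150<ce[i][0]<400:
            q=edgefit(quad((l==i).astype(np.uint8)),0);P=np.array([np.r_[ray(c,u,z),z] for u in q]);print(nm,s[i],(Mi.apply(P-[M[0],M[1],0])*1000).round(1).tolist())
E
```

```text
green [249 133  60  11 644] [[-59.2, 28.0, 38.0], [-49.4, 30.2, 38.0], [-49.4, -29.5, 38.0], [-59.2, -29.3, 38.0]]
green [251 222  55  19 918] [[35.6, 29.8, 38.0], [55.0, 28.6, 38.0], [55.6, -28.8, 38.0], [35.6, -30.3, 38.0]]
orange [ 265  240   28   54 1338] [[53.2, 14.0, 47.0], [118.4, 14.8, 47.0], [119.3, -13.6, 47.0], [53.2, -14.8, 47.0]]
```

View pics/w8.png

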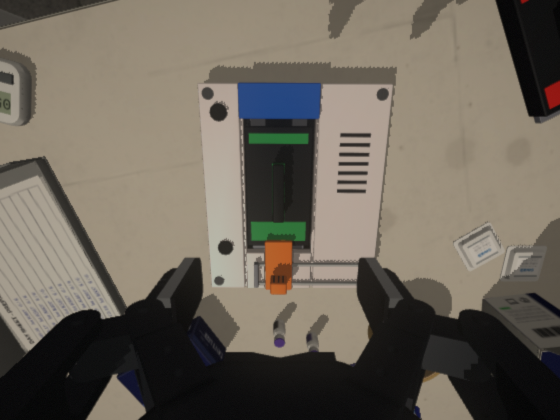

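The pack lies flat (stripes at rows 138 and 231), its feet are under the lip, and the lock bar is shut over the heel at (279,265).

```bash
python3 -c "
from station import bot
print(bot.hand_in())"
```

```text
the job is handed in; nothing more can be done
None
```

I fitted the green pack flat in the bay with its feet under the lip, slid the lock bar shut over it, and handed the job in at about 17.5 s; the hand-in gave no verdict.

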